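Bring an eccentric drive spindle to its high spot on the bench centres

ROBOT

A 6-joint arm with a two-finger parallel gripper is mounted at the origin on a cart in front of the work surface, level with it; the furniture and walls round the work are solid. World frame = base frame: x ahead of the robot, y to its left, z up, the work surface at z = 0. Lengths are in m, angles in rad, forces in N, time in s.
With the tool pointing down it reaches from about 0.35 to 0.775 m from the base axis. Payload 5.5 kg.
Tool frame: the origin (TCP) lies at the very end of the fingers, on their centre line; the grasp point (between the pads) lies 19 mm behind it (grip_point_offset is the distance from the TCP to the grasp point, in m); z points along the fingers, y is the direction in which the jaws open and shut (so a half turn about z gives the same grasp; the last joint's range is limited). The gripper opens to 85 mm and grips with 20 to 120 N. Pads are 22 mm wide; open, the fingers measure 114 mm over their backs; the gripper's body (76 mm by 85 mm) begins 54 mm behind the grasp point. The pads swing forward as they close: fully open they stand 13 mm farther back than shut.
Start: joints at [1.16, 0.313, 0.046, 1.304, 0, 1.431], TCP at [0.154, 0.554, 0.231] pointing down, gripper open.
Joint ranges: [-2.76, 2.76], [-0.86, 1.69], [-1.03, 1.26], [-2.2, 2.34], [-1.47, 1.5], [-3.14, 3.14]. Speed limits (rad/s): [2.57, 2.57, 3.14, 3.14, 3.14, 3.14].

INTERFACE

Orientations are given as a unit quaternion [w, x, y, z].
In Python, from workcell import * gives the robot as it stands.
- The arm moves only by the shell command python3 -m crank 'ROWS' [OPENING] [FORCE]. ROWS is a JSON object of lists of equal length, an entry for each row: "travel": the shift along the tool's x, y, z in units of 40 mm (1.0 is 40 mm), a list of three; "turn": the turn about the tool's z in rad. In form: {"travel": [[x, y, z], ...], "turn": [turn, ...]}. A call has 1 to 5 rows; each row is the pose to reach, as a shift and turn from the pose commanded when the call began, along the tool's axes at that moment; what a row does not reach only later rows make up. A row lasts 1/12 s, in which the tool goes at most 41.7 mm and 7.16 degrees, less where a joint would pass 70% of its speed; a pose out of reach is approached as far as the arm can. A call with a gripper value outside its range is refused whole. OPENING is the finger opening in mm, from 0 to 85.4, set as the call begins (- or left out, the last holds). The fingers move at their own pace and stop on an object; FORCE is the grip in N (left out, the last holds). Time passes only in rows, so rows that repeat a pose let the fingers close. It gives the time, the measured TCP pose, the force and the opening at its end, in the units of the state.
- get_state(): the state, without advancing time (a new reading comes with each control period).
- read_camera(name): name is "scene" or "top" or "wrist"; returns a dict with "image" (420x560x3 uint8, red, green, blue), "K" (3x3 intrinsics, pixels), "k1" (the pictures are not rectified: a ray, as slopes to the right and down, at radius r is drawn at 1 + k1 r^2 times it, then the intrinsics apply), "R" (3x3) and "t" (3): a world point X has camera coordinates R X + t. Camera axes: x right, y down, z forward; pixel columns grow to the right and rows downward; lengths in m; the calibration is good to about 2 mm. A picture is of the moment at which its call begins. There is no depth.
- hand_in(): hands the job in, once; it reports no verdict.
The state is a dict: "clock": time; "joint_pos": joint angles; "qvel": joint speeds; "tau": joint torques, N m; "tcp_pos": TCP position; "orientation": TCP orientation; "wrist_force": force on the tool from outside, world axes, zero at the start; "ft_torque": the same for the moment, N m; "finger_gap": finger opening in m.
Only numpy, scipy, OpenCV 4.12 (cv2) and the standard library are available. Lean on these libraries where they do the work, as an engineer would, in place of code of your own. Each camera call takes 0.05 s, during which the arm holds its last target. There are 200 camera calls.

TASK

The shaker's eccentric drive spindle is mounted on the bench centres with a sprung gauge plunger against it. Turn it by its red crank handle, watching the gauge, until the plunger is pushed back to the high end of its swing and the needle stands in the green band, then let go and leave it resting there. Leave the timer, the tape roll and the tally counter where they are.

Things in the scene. Friction and masses are not known exactly. Their poses are not given: they have to be found in the camera images.
- crank_axis (a point): point on the spindle's level turning axis, at the middle of the crank handle's length, 90 mm above the desk. y axis: along the spindle, outward along the handle (to the robot's left); x axis: level, from the spindle to the gauge (away from the robot); z up. The fixture is fixed to the desk
- crank_grip (a point): centre of the crank handle: red sleeve 18 mm thick, 68 mm long, parallel to the spindle, 45 mm from its axis; spins freely on its pin, so it can be carried round while gripped (only its position matters). The crank arm is 42 mm, the near head block (50 mm wide, 107 mm high) 55 to 81 mm to the spindle side of it
- plunger (a joint): sprung gauge plunger bearing on the brass drum from the gauge side, m: 0 at the low end of its swing, 0.016 at the high end (pushed back). Follows the drum closely as 0.008 + 0.008 cos(a - h), a = the crank's turn angle. It starts near the low end. The crank turns either way without stops, against about 3 N at the handle, and stays where left
- needle (a joint): needle of the dial gauge, rad: -1.2 + 150 x plunger; 0 points at the middle of the scale (away from the robot), growing clockwise seen from above. The green band runs from 0.97 to 1.36
- dial_center (a point): centre of the white dial face (108 mm in diameter, tilted about 30 degrees toward the robot), about 150 mm above the desk, behind the spindle; red needle, green band at the right-hand end of the scale. The crank is clamped to the spindle at a different angle each time, so where the handle stands at the high spot must be found by turning; it is never near the bottom of its circle
- timer: red and white clockwork timer, 68 mm across, 47 mm high, loose; bystander; origin at the centre of its underside
- tape: roll of tan tape, 98 mm across, 25 mm high, loose; bystander; origin at the centre of its underside
- tally_counter: grey hand tally counter, 58 x 54 x 26 mm, loose; bystander; origin at the centre of its underside

How it is judged:
At the end, for the whole second after the job is handed in: The plunger rests (under 3 mm/s) pushed back more than 14.4 mm of its 16 mm swing (needle in the green band, the spindle within about 0.64 rad of its high spot), and the timer, tape roll and tally counter are within 30 mm of where they stood (value of joint plunger above 0.0144 m and velocity of joint plunger between -0.003 and 0.003 m/s and distance of each of timer, tape, tally_counter from where it was at the start of the episode below 0.03 m); the robot touches nothing.
It also fails if it takes over 48 s, if anything falls off the work surface, if the arm or the gripper's body presses on something with over 40 N, if the wrist force passes 120 N, or if a joint passes its speed limit or range.

## Working session

There is one attempt and no reset: what is moved stays moved. The work goes in short steps, Python scripts to look and compute and a shell command to move; the robot and the scene stay as the last step left them, time stands still between calls to the robot, and variables do not carry over. Pictures are saved under pics/ and viewed, about 8 in all and at most 12, crops included, and the job is handed in when it is done.

```bash
ls; mkdir -p pics
python3 - <<'E'
from workcell import *
import cv2,numpy as np
s=get_state();print(s)
ims=[]
for n in("scene","top"):
    c=read_camera(n);cv2.imwrite(f"pics/{n}0.png",c["image"][:,:,::-1]);np.savez(f"{n}0.npz",**c);print(n,c["K"],c["k1"],c["R"],c["t"])
E
```

```text
pics
{'clock': 0.0, 'joint_pos': array([1.16039975e+00, 3.14034189e-01, 4.49565505e-02, 1.30356144e+00,
       1.45910782e-05, 1.43121932e+00]), 'qvel': array([ 0.00149413, -0.00239035,  0.00040196,  0.0001241 , -0.00063091,
        0.00108833]), 'tau': array([-3.65720744e-04, -4.80619812e+01,  2.98537409e+01,  1.94242696e-02,
       -9.93833282e-05,  2.11627462e-07]), 'tcp_pos': array([0.15361364, 0.55357719, 0.23038045]), 'orientation': array([-2.57206282e-04,  1.34996305e-01,  9.90845674e-01, -8.84776844e-04]), 'wrist_force': array([-0.28314589, -0.04307158,  0.25994899]), 'ft_torque': array([ 0.0120949 ,  0.03552549, -0.01806221]), 'finger_gap': 0.08529192327662595}
scene [[511.98338889   0.         275.37161754]
 [  0.         511.98338889 214.60722816]
 [  0.           0.           1.        ]] -0.1417144891974679 [[ 0.87443438 -0.48514145 -0.00151312]
 [-0.24887942 -0.4459066  -0.85978272]
 [ 0.41644153  0.75220016 -0.51065779]] [-0.44039233  0.26220252  1.15886767]
top [[529.52946828   0.         289.93711216]
 [  0.         529.52946828 212.12313001]
 [  0.           0.           1.        ]] -0.11925425034129428 [[ 0.02259423 -0.99968687  0.01075508]
 [-0.9919124  -0.02375989 -0.1246806 ]
 [ 0.12489709 -0.00785104 -0.99213864]] [0.03593959 0.54923177 1.49200564]
```

View pics/scene0.png

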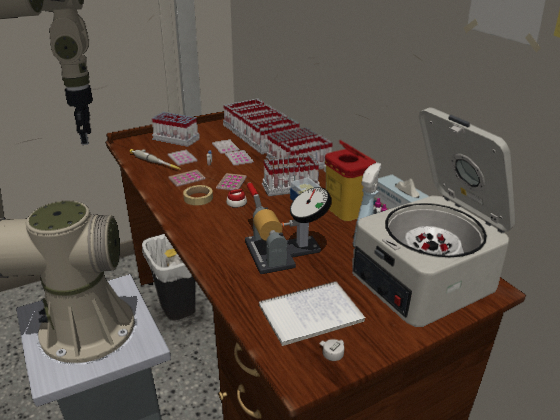

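View pics/top0.png

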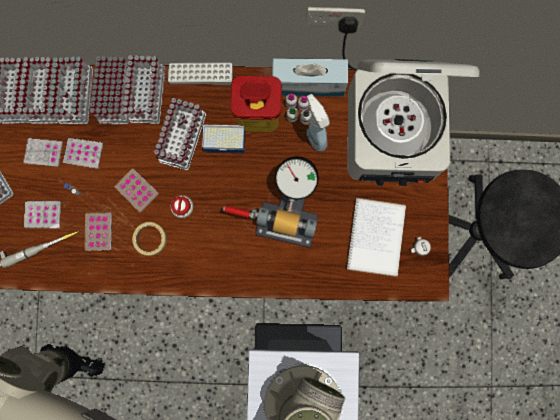

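The scene view shows the red handle near (253,190), leaning up from the spindle. The top view has it at (237,211), the dial at (297,179), the drum at (286,222), the timer at (181,206) and the tape at (149,239). The tally counter is on the right at about (421,246).

```bash
cat > h.py <<'E'
import numpy as np,cv2
def ray(c,uv):
    d=np.array([c["k1"].item() if hasattr(c["k1"],"item") else c["k1"],0,0,0,0.])
    n=cv2.undistortPoints(np.array([[uv]],float),c["K"],d)[0,0]
    R,t=c["R"],c["t"];v=R.T@np.array([n[0],n[1],1]);return -R.T@t,v/np.linalg.norm(v)
def plane(c,uv,z):
    o,v=ray(c,uv);return o+v*(z-o[2])/v[2]
def tri(c1,u1,c2,u2):
    o1,v1=ray(c1,u1);o2,v2=ray(c2,u2)
    k=np.linalg.lstsq(np.c_[v1,-v2],o2-o1,rcond=None)[0]
    a,b=o1+k[0]*v1,o2+k[1]*v2;return (a+b)/2,np.linalg.norm(a-b)
def proj(c,X):
    k=c["k1"].item() if hasattr(c["k1"],"item") else c["k1"]
    r=cv2.Rodrigues(c["R"])[0];return cv2.projectPoints(np.array([X],float),r,c["t"],c["K"],np.array([k,0,0,0.,0]))[0][0,0]
def red(im,box):
    x0,y0,x1,y1=box;h=cv2.cvtColor(im,cv2.COLOR_RGB2HSV)
    m=(((h[...,0]<6)|(h[...,0]>174))&(h[...,1]>170)&(h[...,2]>90)).astype(np.uint8)
    k=np.zeros_like(m);k[y0:y1,x0:x1]=1;m*=k
    n,l,s,ce=cv2.connectedComponentsWithStats(m);i=1+np.argmax(s[1:,4]);
    p=np.argwhere(l==i)[:,::-1].astype(np.float32);return p
E
python3 - <<'E'
from h import *
S=dict(np.load("scene0.npz"));T=dict(np.load("top0.npz"))
ps=red(S["image"],(238,175,275,215));pt=red(T["image"],(215,195,262,225))
rs,rt=cv2.minAreaRect(ps),cv2.minAreaRect(pt);print(len(ps),rs,len(pt),rt)
X,e=tri(S,rs[0],T,rt[0]);print("grip",X,e)
a=cv2.boxPoints(rt);print(a,[plane(T,q,X[2]) for q in a])
def crop(im,b,f):
    x0,y0,x1,y1=b;return cv2.resize(im[y0:y1,x0:x1,::-1],None,fx=f,fy=f,interpolation=cv2.INTER_CUBIC)
cv2.imwrite("pics/crop1.png",np.hstack([crop(S["image"],(235,165,335,275),4),crop(T["image"],(215,150,315,260),4)]))
print("dial",tri(S,(310,203),T,(297,179)))
E
```

```text
76 ((251.90003967285156, 188.3000030517578), (12.969194412231445, 5.81377649307251), 63.43495178222656) 163 ((236.73532104492188, 211.05885314941406), (24.73863410949707, 6.5484619140625), 14.03624439239502)
grip [0.53452736 0.19256283 0.13747162] 0.0003783126746407042
[[223.94121 211.23532]
 [225.52943 204.88239]
 [249.52943 210.88239]
 [247.94121 217.23532]] [array([0.53340042, 0.22690361, 0.13747162]), array([0.55072876, 0.2232813 , 0.13747162]), array([0.53600259, 0.15811263, 0.13747162]), array([0.51873105, 0.16182347, 0.13747162])]
dial (array([0.62622341, 0.0319539 , 0.14303699]), np.float64(0.0026119219876236614))
```

View pics/crop1.png

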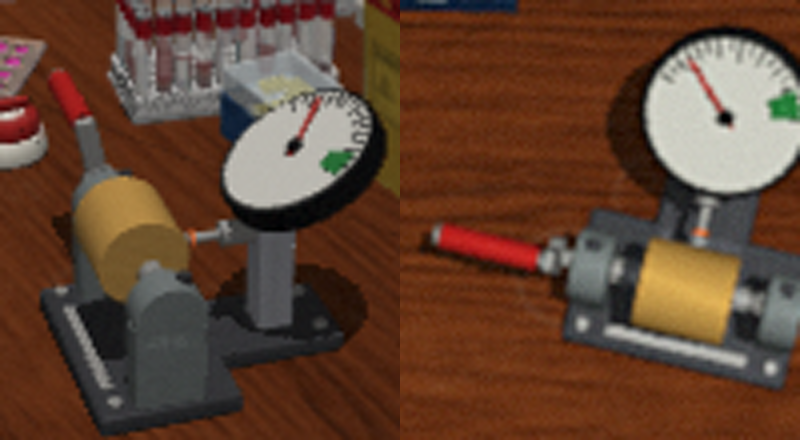

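Handle centre comes out at (0.535, 0.193, 0.137), about 71×18 mm, so it stands near the top of its circle. The fixture is yawed about 13°. The needle reads about -0.75 rad, so the high spot is roughly ±2.2 rad of turn away, and I'll find the direction by turning. Next I go above the handle.

```bash
python3 -m crank '{"travel":[[-0.8,-0.4,0],[-1.6,-0.8,0],[-2.4,-1.2,0],[-3.2,-1.6,0],[-3.86,-1.95,0]],"turn":[0,0,0,0,0]}' 85
python3 -m crank '{"travel":[[-0.8,-0.4,0],[-1.6,-0.8,0],[-2.4,-1.2,0],[-3.2,-1.6,0],[-3.86,-1.95,0]],"turn":[0,0,0,0,0]}'
python3 -m crank '{"travel":[[-0.8,-0.4,0],[-1.6,-0.8,0],[-2.4,-1.2,0],[-3.2,-1.6,0],[-3.86,-1.95,0]],"turn":[0,0,0,0,0]}'
python3 -m crank '{"travel":[[0,0,0],[0,0,0],[0,0,0],[0,0,0],[0,0,0]],"turn":[0.1,0.2,0.3,0.4,0.51]}'
python3 -m crank '{"travel":[[0,0,0],[0,0,0],[0,0,0],[0,0,0],[0,0,0]],"turn":[0.1,0.2,0.3,0.4,0.51]}'
python3 -m crank '{"travel":[[0,0,0],[0,0,0],[0,0,0],[0,0,0],[0,0,0]],"turn":[0.1,0.2,0.3,0.4,0.5]}'
python3 - <<'E'
from workcell import *
from h import *
s=get_state();print(s["joint_pos"])
c=read_camera("wrist");np.savez("wrist0.npz",**c);cv2.imwrite("pics/wrist0.png",c["image"][:,:,::-1])
E
```

```text
clock: 0.52
tcp_pos: [0.2828, 0.4359, 0.2309]
orientation: [-0.0, 0.135, 0.991, -0.0]
wrist_force: [0.4, -0.1, -0.5]
finger_gap: 0.0846
clock: 0.93
tcp_pos: [0.411, 0.3193, 0.2309]
orientation: [-0.0, 0.135, 0.991, -0.0]
wrist_force: [0.4, 0.2, 0.6]
finger_gap: 0.0849
clock: 1.35
tcp_pos: [0.539, 0.2028, 0.2308]
orientation: [-0.0, 0.136, 0.991, -0.0]
wrist_force: [0.0, -0.1, 0.8]
finger_gap: 0.0849
clock: 1.77
tcp_pos: [0.5373, 0.2044, 0.2306]
orientation: [-0.001, 0.383, 0.924, -0.0]
wrist_force: [-0.1, -0.1, -0.0]
finger_gap: 0.085
clock: 2.18
tcp_pos: [0.5372, 0.2046, 0.2307]
orientation: [-0.0, 0.604, 0.797, -0.0]
wrist_force: [-0.3, 0.0, 0.0]
finger_gap: 0.085
clock: 2.6
tcp_pos: [0.5372, 0.2046, 0.2307]
orientation: [-0.0, 0.782, 0.623, -0.001]
wrist_force: [0.2, -0.1, 0.6]
finger_gap: 0.0856
[2.24255426e-01 3.14053140e-01 4.58710191e-02 1.30375131e+00
 5.60606134e-05 2.02006071e+00]
```

View pics/wrist0.png

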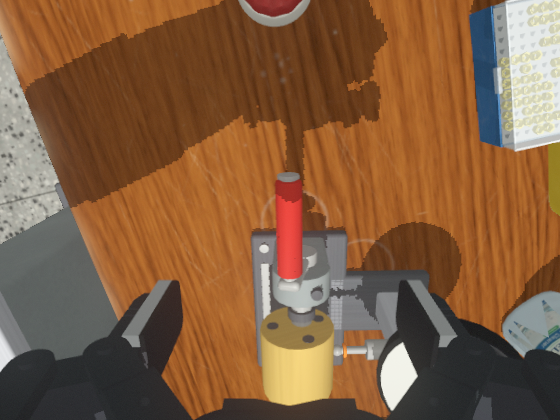

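The wrist view shows the handle vertical, from (288,178) to (290,275). The head block is about (301,285), the spindle stub about (302,316) and the timer about (275,0).

Run:
```python
from h import *
W=dict(np.load("wrist0.npz"));T=dict(np.load("top0.npz"));S=dict(np.load("scene0.npz"))
im=W["image"];p=red(im,(250,150,330,300));r=cv2.minAreaRect(p);print(r)
for z in(.13,.1375):print([plane(W,q,z).round(4) for q in [(288.5,182),r[0],(290,275)]])
print("tri",tri(W,r[0],T,(236.7,211.06)),tri(W,r[0],S,(251.9,188.3)))
print("block",plane(W,(301,278),.107),"spin",plane(W,(302,316),.1), "T block",plane(T,(262.5,217),.107))
# base plate left/right edges near handle end at desk level ~0.012
print("plate",plane(W,(254,233),.012),plane(W,(345,230),.012))
print(W["R"],-W["R"].T@W["t"])
```

```text
((289.00994873046875, 228.456298828125), (97.4117660522461, 26.1242618560791), 88.75463104248047)
[array([0.5416, 0.2239, 0.13  ]), array([0.5346, 0.1918, 0.13  ]), array([0.5273, 0.1566, 0.13  ])]
[array([0.5421, 0.2257, 0.1375]), array([0.5353, 0.1946, 0.1375]), array([0.5282, 0.1605, 0.1375])]
tri (array([0.53506163, 0.19300974, 0.13352363]), np.float64(0.00028401575025907295)) (array([0.53516094, 0.19421254, 0.13653082]), np.float64(6.911413962932029e-05))
block [0.53256187 0.1401819  0.107     ] spin [0.52514246 0.10108442 0.1       ] T block [0.52381656 0.12413514 0.107     ]
plate [0.48828013 0.15070527 0.012     ] [0.58008201 0.13314538 0.012     ]
[[ 9.74912680e-01 -2.22586558e-01 -7.01072570e-04]
 [-2.11298751e-01 -9.26454056e-01  3.11505570e-01]
 [-6.99864640e-02 -3.03542594e-01 -9.50244068e-01]] [0.55559331 0.28295163 0.37365467]
```

The fixture yaw is about 12° and the spindle axis passes through (0.544, 0.191, 0.09). The handle is 9 mm on the robot side of the axis, at z of about 0.134, which agrees with the 45 mm radius. Tool x now lies along the handle outward, and tool y points toward the gauge. I go down and grip.

```bash
python3 -m crank '{"travel":[[0,0,0.58],[0,0,1.16],[0,0,1.74],[0,0,2.32],[0,0,2.9]],"turn":[0,0,0,0,0]}'
python3 -m crank '{"travel":[[0,0,0],[0,0,0],[0,0,0],[0,0,0],[0,0,0]],"turn":[0,0,0,0,0]}' 5 50
python3 -m crank '{"travel":[[0,0,0],[0,0,0],[0,0,0],[0,0,0],[0,0,0]],"turn":[0,0,0,0,0]}'
```

```text
clock: 3.07
tcp_pos: [0.5372, 0.2046, 0.114]
orientation: [-0.0, 0.78, 0.626, -0.0]
wrist_force: [0.3, 1.5, -0.6]
finger_gap: 0.0852
clock: 3.48
tcp_pos: [0.5388, 0.205, 0.1171]
orientation: [0.001, 0.78, 0.625, 0.001]
wrist_force: [-0.1, -0.6, -0.8]
finger_gap: 0.025
clock: 3.9
tcp_pos: [0.538, 0.2054, 0.1159]
orientation: [-0.0, 0.78, 0.625, 0.001]
wrist_force: [-0.6, 4.3, 3.4]
finger_gap: 0.0166
```

The grip holds with a gap of 16.6 mm on the sleeve. I make a small test turn over the top toward the gauge and compare the needle before and after.

```bash
cat > look.py <<'E'
import sys
from workcell import *
from h import *
out=[]
for n,b in (("top",(255,140,335,220)),("scene",(285,170,345,230))):
    c=read_camera(n);x0,y0,x1,y1=b
    out.append(cv2.resize(c["image"][y0:y1,x0:x1,::-1],(400,400),interpolation=cv2.INTER_CUBIC))
cv2.imwrite(sys.argv[1],np.hstack(out))
E
python3 look.py pics/d1.png
python3 -m crank '{"travel":[[0,0.12,-0.02],[0,0.22,-0.02],[0,0.32,-0.02],[0,0.42,0],[0,0.5,0.01]],"turn":[0,0,0,0,0]}'
python3 look.py pics/d2.png
python3 -c "
import cv2,numpy as np
cv2.imwrite('pics/d12.png',cv2.resize(np.vstack([cv2.imread('pics/d1.png'),cv2.imread('pics/d2.png')]),(600,600)))"
```

```text
clock: 4.42
tcp_pos: [0.5574, 0.2012, 0.1153]
orientation: [-0.001, 0.78, 0.625, 0.001]
wrist_force: [0.1, 6.6, 4.1]
finger_gap: 0.0168
```

View pics/d12.png

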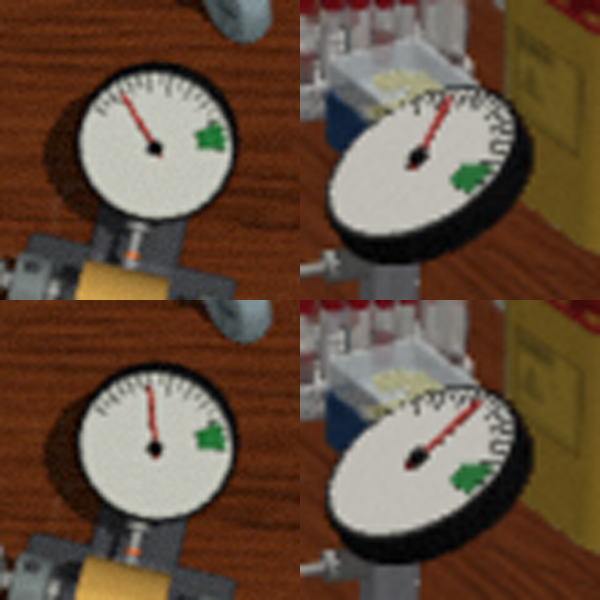

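The needle moved from about -0.78 to -0.29 rad over a turn of 0.45 rad. This fits the model, with the high spot about 1.8 rad further the same way: handle on the gauge side, about 28° below level. I carry it round to θ≈2.0 rad from the top.

```bash
python3 -m crank '{"travel":[[0,0.16,0.05],[0,0.31,0.13],[0,0.45,0.23],[0,0.57,0.35],[0,0.67,0.48]],"turn":[0,0,0,0,0]}'
python3 -m crank '{"travel":[[0,0.08,0.15],[0,0.14,0.31],[0,0.17,0.47],[0,0.18,0.64],[0,0.16,0.81]],"turn":[0,0,0,0,0]}'
python3 -m crank '{"travel":[[0,-0.02,0.09],[0,-0.05,0.17],[0,-0.08,0.27],[0,-0.08,0.27],[0,-0.08,0.27]],"turn":[0,0,0,0,0]}'
python3 look.py pics/d3.png
```

```text
clock: 4.93
tcp_pos: [0.5841, 0.1951, 0.096]
orientation: [-0.0, 0.78, 0.625, 0.001]
wrist_force: [-0.3, 4.9, 3.9]
finger_gap: 0.0161
clock: 5.35
tcp_pos: [0.5902, 0.1935, 0.0631]
orientation: [0.0, 0.78, 0.625, 0.001]
wrist_force: [0.2, 5.3, 4.3]
finger_gap: 0.0164
clock: 5.77
tcp_pos: [0.586, 0.1944, 0.0518]
orientation: [-0.001, 0.78, 0.625, 0.0]
wrist_force: [0.4, 6.7, 0.0]
finger_gap: 0.0167
```

View pics/d3.png

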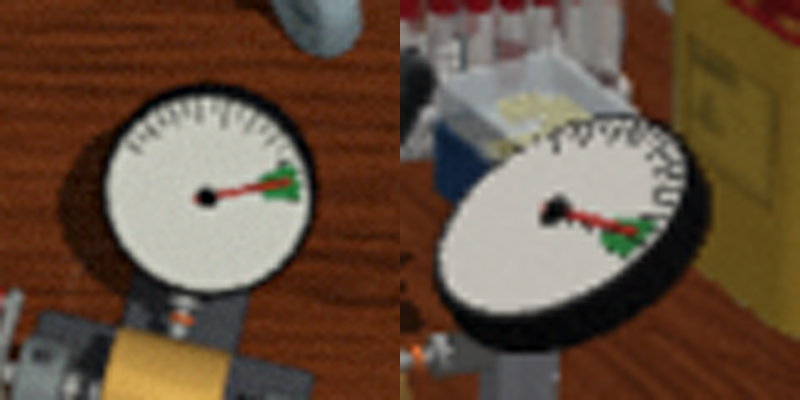

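The needle stands near the middle of the green band at about 1.18 rad. I release and lift clear.

```bash
python3 -m crank '{"travel":[[0,0,0],[0,0,0],[0,0,0],[0,0,0],[0,0,0]],"turn":[0,0,0,0,0]}' 50
python3 -m crank '{"travel":[[0.05,0,-0.3],[0.1,0,-0.8],[0.1,0,-1.4],[0.1,0,-2.2],[0.1,0,-3]],"turn":[0,0,0,0,0]}'
python3 -m crank '{"travel":[[0.4,0,-0.6],[0.8,0,-1.2],[1.2,0,-1.5],[1.2,0,-1.5],[1.2,0,-1.5]],"turn":[0,0,0,0,0]}'
python3 look.py pics/d4.png
python3 - <<'E'
from workcell import *
from h import *
T0=np.load("top0.npz")["image"];T=read_camera("top")["image"];S0=np.load("scene0.npz")["image"];S=read_camera("scene")["image"]
for n,a,b,B in(("timer",T0,T,(165,190,197,222)),("tape",T0,T,(128,218,170,260)),("tally",T0,T,(408,232,436,260)),("timerS",S0,S,(224,186,250,210)),("tallyS",S0,S,(316,334,350,364))):
    x0,y0,x1,y1=B;print(n,cv2.phaseCorrelate(cv2.cvtColor(a[y0:y1,x0:x1],7).astype(np.float32),cv2.cvtColor(b[y0:y1,x0:x1],7).astype(np.float32)))
d=cv2.imread("pics/d4.png");d3=cv2.resize(T[140:270,120:340,::-1],(800,473))
cv2.imwrite("pics/d5.png",cv2.resize(np.vstack([d,d3]),(550,600)))
E
```

```text
clock: 6.28
tcp_pos: [0.5861, 0.1933, 0.0522]
orientation: [0.0, 0.781, 0.625, -0.0]
wrist_force: [0.2, -0.5, 0.2]
finger_gap: 0.0504
clock: 6.7
tcp_pos: [0.5864, 0.1973, 0.1729]
orientation: [-0.0, 0.781, 0.625, -0.001]
wrist_force: [0.5, -0.4, 1.1]
finger_gap: 0.0503
clock: 7.12
tcp_pos: [0.5981, 0.2449, 0.2329]
orientation: [0.0, 0.78, 0.626, 0.001]
wrist_force: [0.2, -0.7, 0.1]
finger_gap: 0.0499
timer ((9.82356195836613, 13.2588120920129), 0.240110554266721)
tape ((0.5004809948615758, 0.5378951224601316), 1.1293665012312524)
tally ((-0.02175634338012955, -0.021060331544088484), 0.959650623401006)
timerS ((0.14962710677154156, 0.10597129145032369), 0.8378912374883154)
tallyS ((-0.016956767101838466, 0.01476288224404776), 0.9856864430286266)
```

View pics/d5.png

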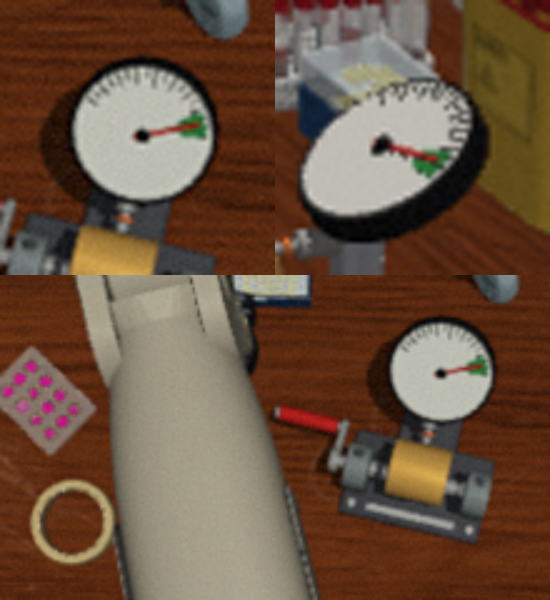

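The needle stays mid-band with the handle free. The tape and tally counter have not moved. The arm hides the timer in the top view, but the scene view shows it in place.

```bash
python3 -c "
from workcell import *
print(hand_in())"
```

```text
the job is handed in; nothing more can be done
None
```

The spindle is at its high spot and the needle rests in the green band, at about 1.18 rad (the band is 0.97 to 1.36). I handed the job in at about 7.3 s; no verdict is reported.

**What I did:** I gripped the crank handle near the top of its circle and turned it 0.45 rad toward the gauge to see which way the needle moved. I then carried it on to about 2.0 rad from the top, let go and lifted clear.

**Last checks:**
- **Needle:** after release it stood mid-band, unchanged from before I let go, in both the top and scene views.
- **Forces:** the wrist force stayed under about 8 N in every reading and was near zero after release.
- **Tape and tally counter:** both were unmoved in the top view, to within a pixel.
- **Timer:** the arm hid it in the top view, so that comparison was meaningless (it gave a false 10–13 pixel shift). The scene view showed it unmoved, about 0.15 pixel.

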